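# Take the basting pan off its deep guarded hook and stand it on the trivet

## Robot

A 6-joint arm with a two-finger parallel gripper is mounted at the origin on the work surface. World frame = base frame: x ahead of the robot, y to its left, z up, the work surface at z = 0. Lengths are in m, angles in rad, forces in N, time in s.
With the tool pointing down it reaches from about 0.35 to 0.875 m from the base axis. Payload 4.2 kg.
Tool frame: the origin (TCP) lies midway between the tips of the shut fingers; the grasp point (between the pads) lies manip.grip_point_offset behind it (manip.grip_point_offset is the distance from the TCP to the grasp point, in m); z points along the fingers, y is the line along which they close (so a half turn about z gives the same grasp; the last joint's range is limited). The gripper opens to 85 mm and grips with 20 to 120 N. Pads are 22 mm wide; open, the fingers measure 114 mm over their backs; the gripper's body (76 mm by 85 mm) begins 54 mm behind the grasp point. The pads swing forward as they close: fully open they stand 13 mm farther back than shut.
Start: joints at [1.53, 0.385, 0.008, 0, -1.194, -0.259], TCP at [0.185, 0.597, 0.208] pointing down, gripper open.
Joint ranges: [-3.14, 3.14], [-1.21, 2.06], [-1.07, 1.41], [-3.16, 2.05], [-2.99, -0.16], [-3.1, 3.1]. Speed limits (rad/s): [2.79, 2.79, 3.14, 3.14, 3.14, 3.14].

## Interface

Orientations are given as a unit quaternion [w, x, y, z].
In Python, from cell import manip gives the robot as it stands.
- The arm moves only by the tool play_rows, never from a script. Its argument "motion" is a list of rows, each an object with "linear": the shift along the tool's x, y, z in fractions of the full range, 1 being 0.6 m, a list of three; "angular": the turn, a rotation vector about the tool's x, y, z in a scale on which 1.0 is 2 pi rad, a list of three; "gripper": the closure, from -1 (fully open) to 1 (shut). A call has 1 to 10 rows; each row is the pose to reach, as a shift and turn from the pose commanded when the call began, along the tool's axes at that moment; what a row does not reach only later rows make up. A row lasts 1/8 s, in which the tool goes at most 62.5 mm and 10.7 degrees, less where a joint would pass 70% of its speed; a pose out of reach is approached as far as the arm can. Shift and turn numbers lie between -1 and 1, and a call with a number outside is refused. A call with a gripper value outside its range is refused whole. The fingers move at their own pace and stop on an object; "grip_force" is the grip in N (left out, the last holds). Time passes only in rows, so rows that repeat a pose let the fingers close. It gives the time, the measured TCP pose, the force, the opening and the grip force at its end, in the units of the state.
- manip.state(): the state, without advancing time (a new reading comes with each control period).
- manip.grab_frame(name): name is "scene" or "top" or "wrist"; returns (picture, depth): 420x560x3 uint8, red, green, blue; 420x560 float32, m along the optical axis (not along the pixel's ray), 0 where there is no reading.
- manip.calibration(name): a dict with "K" (3x3 intrinsics, pixels), "xyz" and "attitude" of the camera in the world; the wrist camera has in their place "hand_eye" (4x4, takes a point from camera to tool coordinates, whose origin is the TCP and whose axes are the flange's). Camera axes: x right, y up, looking along -z (the intrinsics and any distortion apply to the point x, -y, -z); pixel columns grow to the right and rows downward; lengths in m; the calibration is good to about 2 mm. A picture is of the moment at which its call begins: read the wrist's pose just before it. calibration takes no time and is no camera call.
- manip.hand_in(): hands the job in; it is judged then, once.
The state is a dict: "time_s": time; "joints": joint angles; "qvel": joint speeds; "joint_efforts": joint torques, N m; "tcp_pos": TCP position; "eef_rot": TCP orientation; "force": force on the tool from outside, world axes, zero at the start; "torque": the same for the moment, N m; "grip_width": finger opening in m; "grip_force": force on a finger pad.
Only numpy, scipy, OpenCV 4.12 (cv2) and the standard library are available. Lean on these libraries where they do the work, as an engineer would, in place of code of your own. Each camera call takes 0.05 s, during which the arm holds its last target. There are 200 camera calls.

## Task

Lift the basting pan's handle past the upturned tips of its hook stand, feeling for the gap under the guard arms (its height is set differently every time), and ease it out on the open side without straining it against the stand. Then set the pan down gently, upright, in the middle of the palm of the mitt-shaped trivet and let go. Do not shove the trivet, and leave the other things where they are.

Things in the scene. Friction and masses are not known exactly. Their poses are not given: they have to be found in the camera images.
- pan: Empty stainless pan, 55 mm high, 140 mm across the base, 176 the rim, 0.35-0.7 kg. Rigid hoop handle: a straight bar 12 mm thick along the pan's y, axis 145 mm above the underside, on upright legs at y = +-95 mm. Origin: centre of the underside, z up. Hangs on the stand, x along the stand's x. Over 20 N against stand or trivet is too much: near contact move at 10-15 mm/s and watch the force.
- pan_grip (a point): Middle of the pan's handle bar, on its axis, 145 mm above the pan's underside; here a wooden grip with flat sides, 18 mm thick along the pan's x, 64 mm long along y, 24 mm high. Pinch it squarely by its flat sides from above, fingers closing along the stand's x, firmly, so that the pan does not swing.
- hook: Fixed rigid stand. Origin on the table under the resting bar, z up, +x from the open side to the posts (x 90 mm, 200 high); base plate 12 mm thick, x 65-135, 170 wide. The pan leaves along -x. Two like hooks, 8-10 mm thick, at y = +-72 mm, room between for the gripper. On each slides a clamped C-shaped clip, both alike: its lower end is the hook's upturned tip, its upper end a level guard arm.
- trivet: Oven-mitt-shaped trivet of hard red silicone, 10 mm thick, 0.3 kg, lying loose. Origin: underside, middle of the round palm (170 mm across); cuff (150 mm wide) along its -x to 130 mm, thumb on its +y side; z up. Over 20 N of pressing or a 30 mm shove is too much.
- crock: Bystander: white ceramic crock 104 mm across, 130 mm high, with steel skewers up to 235 mm high. Origin: centre of the underside.
- timer: Bystander: white plastic timer with a knob, 50 x 75 x 75 mm. Origin: centre of the underside.
- spatula: Bystander: spatula 270 mm long lying flat along its x. Origin: underside, near the middle.
- salt: Bystander: glass salt jar 52 mm across, 85 mm high. Origin: centre of the underside.
- sauce: Bystander: amber bottle 64 mm across, 190 mm high. Origin: centre of the underside.
- mug: Bystander: mug 80 mm across, 85 mm high. Origin: centre of the underside.
- matches: Bystander: matchbox 70 x 45 x 20 mm. Origin: centre of the underside.
- valley (a point): Midway between the hooks' valley floors, 190 mm up; stand axes. The bar rests here, axis 6 mm above, play in x 3 to 4 mm, between tip rods in front and rear rods (rising 30 mm) behind; further back, at x = 28 mm, are the clip spines. Lifted straight up, the bar passes behind the tips until the guard arms, level over it, stop it 24 mm (lowest clip setting) to 66 mm (highest) above rest.
- mouth (a point): Midway between the tip rods (x -17 to -9 mm from the stand's origin) at valley height, 190 mm: NOT the gap's height. The tips end 18 to 60 mm above this point (not reported: feel it). The underside of the guard arms is 18 mm above the tips. The 12 mm bar passes -x between tip and arm only in the 6 mm of height just below where the arms stop it; 3 mm below that stop is the middle.
Not all that is in view belongs to the job. What is shaped like the pan but blue or yellow is not meant.

How it is judged:
On the way:
1. the pan's handle is out in front of the hook tips and the pan no longer touches the stand (x of pan_grip in the frame of hook below -0.05 m and contact force between pan and hook below 0.3 N and height (world z) of pan above 0.03 m), for 0.1 s.
At the end, for the whole second after the job is handed in: The pan stands at rest, released, on the trivet: the centre of its underside within 30 mm (horizontally) of the middle of the palm, its underside on the trivet's top (7 to 14 mm above the trivet's underside), tilted less than 0.08 rad, and clear of the hook stand (horizontal distance between pan and trivet below 0.03 m and z of pan in the frame of trivet between 0.007 and 0.014 m and angle between pan's own z axis and vertical below 0.08 rad and linear speed of pan below 0.02 m/s and contact force between pan and trivet above 1 N and contact force between pan and hook below 0.3 N); the robot touches nothing.
It fails at once if the pan is strained against the hook stand (over 20 N) (contact force between pan and hook above 20 N).
It fails at once if the pan is dropped or pressed on the trivet (over 20 N) (contact force between pan and trivet above 20 N).
It fails at once if the trivet is shoved more than 30 mm (distance of trivet from where it was at the start of the episode above 0.03 m).
It fails at once if another thing is moved more than 30 mm (distance of any of crock, timer, spatula, salt, sauce, mug, matches from where it was at the start of the episode above 0.03 m).
It also fails if it takes over 69 s, if anything falls off the work surface, if the arm or the gripper's body presses on something with over 40 N, if the wrist force passes 120 N, or if a joint passes its speed limit or range.

## Working session

There is one attempt and no reset: what is moved stays moved. The work goes in short steps, Python scripts to look and compute and a tool call to move; the robot and the scene stay as the last step left them, time stands still between calls to the robot, and variables do not carry over. Pictures are saved under pics/ and viewed, at most 10 in all, crops included, and the job is handed in when it is done.

Besides the shell and the picture viewer there is one more tool, called as a command line: name --argument value ..., lists and objects as JSON in quotes. play_rows: Moves the arm, as the interface text tells. Its arguments: {"type":"object","properties":{"motion":{"type":"array"},"grip_force":{"type":"number"}},"required":["motion"]}

```bash
mkdir -p pics
cat > h.py <<'E'
import numpy as np, cv2
from cell import manip
from scipy.spatial.transform import Rotation as R
def q2R(q): return R.from_quat([q[1],q[2],q[3],q[0]]).as_matrix()
def cam(name,st=None):
    c=manip.calibration(name); K=np.array(c["K"])
    if "hand_eye" in c:
        T=np.array(c["hand_eye"]); Rt=q2R(st["eef_rot"])
        return K,Rt@T[:3,:3],Rt@T[:3,3]+np.array(st["tcp_pos"])
    a=np.array(c["attitude"]); 
    return K,(q2R(a) if a.size==4 else a.reshape(3,3)),np.array(c["xyz"])
def cloud(d,K,Rc,t):
    v,u=np.mgrid[:d.shape[0],:d.shape[1]]
    P=np.stack([(u-K[0,2])/K[0,0]*d,-(v-K[1,2])/K[1,1]*d,-d],-1)
    return P@Rc.T+t
E
python3 - <<'E'
from h import *
st=manip.state(); print(st); print(manip.grip_point_offset)
for n in("scene","top","wrist"):
    st=manip.state(); p,d=manip.grab_frame(n); print(n,manip.calibration(n))
    cv2.imwrite(f"pics/{n}0.png",p[...,::-1]); np.savez(f"{n}0.npz",p=p,d=d,pos=st["tcp_pos"],rot=st["eef_rot"])
a=[cv2.imread(f"pics/{n}0.png") for n in("scene","top")]
cv2.imwrite("pics/both.png",cv2.resize(np.vstack(a),None,fx=.714,fy=.714))
E
```

```text
{'time_s': 0.0, 'joints': array([ 1.52957627e+00,  3.85523816e-01,  6.61725190e-03, -5.00164171e-04,
       -1.19402223e+00, -2.58601010e-01]), 'qvel': array([-0.00119657, -0.00052818,  0.00206302, -0.00090258, -0.0013608 ,
       -0.00012633]), 'joint_efforts': array([ 4.20425977e-04, -3.92293060e+01,  1.88402778e+01,  4.18613210e+00,
       -4.64683020e-03,  7.29933021e-06]), 'tcp_pos': array([0.18438803, 0.59650258, 0.20653789]), 'eef_rot': array([ 1.08515734e-03,  9.88770072e-01, -1.49440804e-01, -1.15409027e-04]), 'force': array([ 0.67053365, -0.58915719, -0.3399825 ]), 'torque': array([ 0.02621977,  0.01704764, -0.01115635]), 'grip_force': 0.0, 'grip_width': 0.08554392483301304}
0.0187
scene {'K': array([[411.90734476,   0.        , 283.24080457],
       [  0.        , 411.90734476, 214.03596642],
       [  0.        ,   0.        ,   1.        ]]), 'xyz': array([1.55038861, 0.50703743, 0.86259029]), 'attitude': array([0.4955639 , 0.25950684, 0.3999446 , 0.72602819])}
top {'K': array([[401.52129339,   0.        , 281.44562406],
       [  0.        , 401.52129339, 206.77674472],
       [  0.        ,   0.        ,   1.        ]]), 'xyz': array([0.31001982, 0.06913169, 1.22482132]), 'attitude': array([-0.69744027, -0.07269064,  0.07534398,  0.70895446])}
wrist {'K': array([[323.98432113,   0.        , 281.10097354],
       [  0.        , 323.98432113, 208.88102086],
       [  0.        ,   0.        ,   1.        ]]), 'hand_eye': array([[-4.53025837e-04,  9.60209413e-01,  2.79280643e-01,
         6.96146849e-02],
       [ 9.99999389e-01,  7.16672138e-04, -8.41912172e-04,
        -1.33337467e-04],
       [-1.00856465e-03,  2.79280091e-01, -9.60209151e-01,
        -1.66457494e-01],
       [ 0.00000000e+00,  0.00000000e+00,  0.00000000e+00,
         1.00000000e+00]])}
```

View pics/scene0.png

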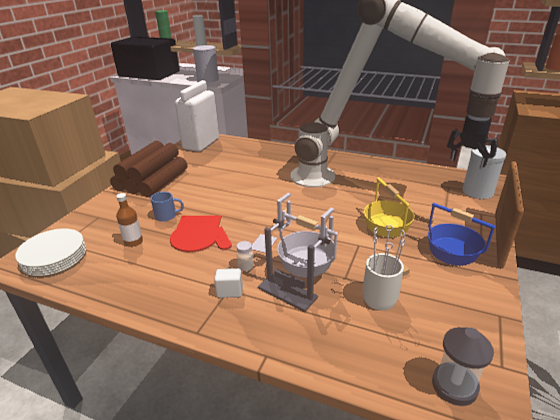

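View pics/top0.png

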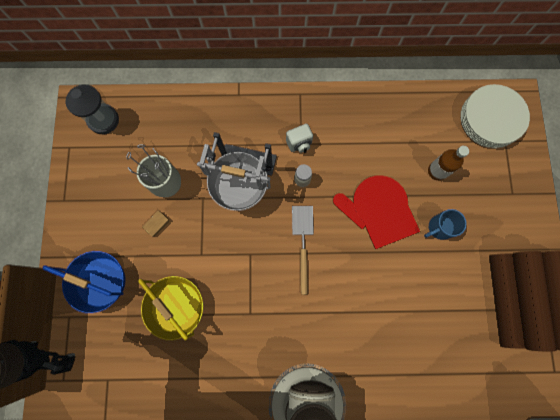

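Candidates are the steel pan on the stand (top 237,178), the blue pan (top 93,282) and the yellow pan (top 172,307). The steel one fits the description: it is stainless and hangs on the hook stand. The red mitt is at top (380,210), and the open side of the stand faces down the top image, towards the robot. I'll confirm with an enlarged crop and measure.

```bash
cat > m.py <<'E'
from h import *
D={}
for n in("scene","top"):
    z=np.load(n+"0.npz"); K,Rc,t=cam(n); D[n]=(z["p"],z["d"],cloud(z["d"],K,Rc,t))
    hsv=cv2.cvtColor(z["p"],cv2.COLOR_RGB2HSV); P=D[n][2]
    red=((hsv[...,0]<6)|(hsv[...,0]>174))&(hsv[...,1]>200)&(hsv[...,2]>110)&(P[...,2]<.04)&(P[...,2]>-.02)
    l,lab,s,c=cv2.connectedComponentsWithStats(red.astype(np.uint8)); i=1+s[1:,4].argmax(); m=lab==i
    print(n,"red",s[i],"z",np.median(P[m][:,2]))
    # ray to plane z=.010
    v,u=np.nonzero(m); r=np.stack([(u-K[0,2])/K[0,0],-(v-K[1,2])/K[1,1],-np.ones(len(u))],-1)@Rc.T
    Q=t+r*((.010-t[2])/r[:,2])[:,None]; g=np.zeros((500,500),np.uint8); x0=Q.min(0)-.02
    h,_=cv2.findHomography(np.c_[u,v].astype(float),((Q-x0)[:,:2]*1000)); w=cv2.warpPerspective(m.astype(np.uint8),h,(400,400))
    dt=cv2.distanceTransform(w,cv2.DIST_L2,5); k=dt.max(); yy,xx=np.nonzero(dt>k-1.0)
    print(" palm centre",x0[0]+xx.mean()/1000,x0[1]+yy.mean()/1000,"r",k, "bbox",Q.min(0),Q.max(0))
    # wood grip & stand
    hi=(P[...,2]>.17)&(P[...,2]<.30)&(abs(P[...,0]-.8)<.25)&(abs(P[...,1]-.2)<.15)&(z["d"]>0)
    wood=hi&(hsv[...,0]>8)&(hsv[...,0]<22)&(hsv[...,1]>90)
    v,u=np.nonzero(wood); W=P[wood]; print(" wood n",len(u),u.mean(),v.mean(),np.median(W,0),W.min(0),W.max(0))
    print(" hi n",hi.sum(),P[hi].min(0),P[hi].max(0))
    if len(W)>20:
        cc=W[:,:2]-np.median(W[:,:2],0); _,_,vt=np.linalg.svd(cc); print(" axis",vt[0],np.degrees(np.arctan2(*vt[0][::-1])))
p=D["top"][0][120:230,180:300,::-1]; q=D["scene"][0][185:315,235:365,::-1]
cv2.imwrite("pics/crop.png",np.hstack([cv2.resize(p,(390,390),interpolation=2),cv2.resize(q,(390,390),interpolation=2)]))
E
python3 m.py
```

```text
Traceback (most recent call last):
  File "m.py", line 7, in <module>
    l,lab,s,c=cv2.connectedComponentsWithStats(red.astype(np.uint8)); i=1+s[1:,4].argmax(); m=lab==i
                                                                          ~~~~~~~~~~~~~~^^
ValueError: attempt to get argmax of an empty sequence
```

```bash
python3 - <<'E'
from h import *
for n,pts in(("scene",[(200,232),(313,180),(400,300)]),("top",[(380,200),(300,380),(240,350)])):
    z=np.load(n+"0.npz");K,Rc,t=cam(n);P=cloud(z["d"],K,Rc,t)
    for u,v in pts: print(n,u,v,z["d"][v,u],P[v,u].round(3),cv2.cvtColor(z["p"],cv2.COLOR_RGB2HSV)[v,u])
E
sed -i 's/(P\[...,2\]<.04)&(P\[...,2\]>-.02)/(z["d"]>-1)/; s/>200)&/>190)\&/' m.py; python3 m.py
```

```text
scene 200 232 1.4750392 [ 0.554 -0.234  0.01 ] [  2 187 235]
scene 313 180 1.76544 [0.063 0.027 0.019] [ 16  19 233]
scene 400 300 1.1873095 [0.633 0.482 0.001] [ 12 129 216]
top 380 200 1.248072 [ 0.585 -0.244  0.009] [  1 218 170]
top 300 380 1.1309704 [0.067 0.018 0.017] [ 30  31 130]
top 240 350 1.1627545 [0.148 0.189 0.001] [ 15 148 155]
scene red [179 216  42   9  55] z 0.010477047933783457
 palm centre 0.4889300660919 -0.34847036977746665 r 6.3938 bbox [ 0.43730507 -0.35484537  0.01      ] [ 0.53749052 -0.2185283   0.01      ]
 wood n 215 305.553488372093 222.5720930232558 [0.6336555  0.19284601 0.20200362] [0.59736904 0.09475482 0.17668478] [0.67960438 0.28846843 0.25775085]
 hi n 1176 [0.59254462 0.09228532 0.17008834] [0.74018176 0.28977637 0.26590541]
 axis [0.14073293 0.9900476 ] 81.90974018795853
top red [ 333  176   87   73 3611] z 0.011015495004970344
 palm centre 0.5746637382358667 -0.24445282238565613 r 84.947296 bbox [ 0.43626374 -0.35698616  0.01      ] [ 0.66290263 -0.09791252  0.01      ]
 wood n 202 232.0891089108911 168.34653465346534 [0.6269229  0.19234263 0.20766368] [0.60768077 0.09255475 0.17746811] [0.73974946 0.24713397 0.25435761]
 hi n 1015 [0.59356693 0.09145142 0.17044359] [0.73974946 0.28721562 0.26833779]
 axis [-0.71311442 -0.70104766] -135.4888811861638
```

View pics/crop.png

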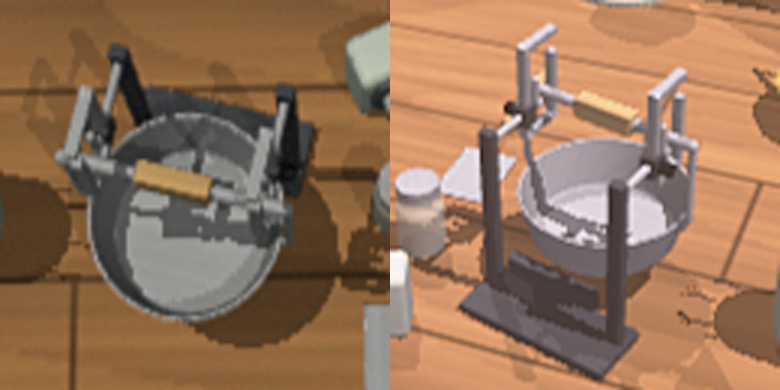

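The crop shows the steel pan with its wooden grip (left panel 172,181, right panel 605,112) on the grey stand, with the posts away from the robot. This is the pan I want. Next I'll fit the grip precisely.

```bash
cat > g.py <<'E'
from h import *
def rayz(uv,K,Rc,t,z):
    uv=np.atleast_2d(uv).astype(float)
    r=np.stack([(uv[:,0]-K[0,2])/K[0,0],-(uv[:,1]-K[1,2])/K[1,1],-np.ones(len(uv))],-1)@Rc.T
    return t+r*((z-t[2])/r[:,2])[:,None]
def grip(p,d,K,Rc,t,zt=.208,c=(.63,.19)):
    P=cloud(d,K,Rc,t); hsv=cv2.cvtColor(p,cv2.COLOR_RGB2HSV)
    m=(hsv[...,0]>8)&(hsv[...,0]<24)&(hsv[...,1]>70)&(abs(P[...,2]-zt)<.025)&(abs(P[...,0]-c[0])<.08)&(abs(P[...,1]-c[1])<.08)
    m=cv2.morphologyEx(m.astype(np.uint8),cv2.MORPH_OPEN,np.ones((3,3)))
    _,lab,s,ce=cv2.connectedComponentsWithStats(m); i=1+s[1:,4].argmax(); v,u=np.nonzero(lab==i)
    W=P[lab==i]; zt2=np.percentile(W[:,2],75)
    Q=rayz(np.c_[u,v],K,Rc,t,zt)[:,:2]; rc=cv2.minAreaRect((Q*1000).astype(np.float32))
    print("grip px",ce[i],s[i],"z",np.percentile(W[:,2],[25,50,75]),"rect(mm)",rc)
    top=W[W[:,2]>zt2-.004]; c=top[:,:2].mean(0); _,_,vt=np.linalg.svd(top[:,:2]-c); print("top face",c,"axis deg",np.degrees(np.arctan2(vt[0][1],vt[0][0])))
    return P
E
python3 - <<'E'
from g import *
for n in("top","scene"):
    z=np.load(n+"0.npz");K,Rc,t=cam(n); P=grip(z["p"],z["d"],K,Rc,t)
    hsv=cv2.cvtColor(z["p"],cv2.COLOR_RGB2HSV)
    # arms: highest level
    m=(P[...,2]>.225)&(P[...,2]<.3)&(abs(P[...,0]-.66)<.1)&(abs(P[...,1]-.19)<.13); A=P[m]
    print("arm z pct",np.percentile(A[:,2],[5,25,50,75,95]))
    T=A[A[:,2]>np.percentile(A[:,2],60)]
    for s in(0,1):
        B=T[(T[:,1]>.19)==s]; 
        if len(B)>5: _,_,vt=np.linalg.svd(B[:,:2]-B[:,:2].mean(0)); print(s,len(B),B.mean(0),B.min(0),B.max(0),np.degrees(np.arctan2(vt[0][1],vt[0][0])))
E
```

```text
grip px [232.67724868 170.7037037 ] [221 165  24  12 189] z [0.20573942 0.20778306 0.20932545] rect(mm) ((625.8636474609375, 190.13235473632812), (64.62000274658203, 21.90822410583496), 75.60611724853516)
top face [0.62758916 0.19072018] axis deg -104.83928078742616
arm z pct [0.23095478 0.25831882 0.26242093 0.26410941 0.26615499]
0 51 [0.62111212 0.11762773 0.26480273] [0.59515728 0.10803301 0.26323736] [0.64546386 0.12573846 0.26833779] 166.27481267803086
1 47 [0.6537415  0.25709623 0.26464462] [0.62866362 0.24694381 0.26326663] [0.6798054  0.26571455 0.26753381] 166.45097908095912
grip px [306.15463918 222.78350515] [296 216  21  15 194] z [0.1954829  0.20314872 0.20801869] rect(mm) ((641.604736328125, 196.98556518554688), (77.34284210205078, 42.35388946533203), 75.80528259277344)
top face [0.62975097 0.19356901] axis deg 75.60611537764188
arm z pct [0.22912502 0.23668429 0.25530737 0.26227553 0.26422948]
0 51 [0.62200845 0.12010731 0.26266711] [0.59395047 0.1093959  0.25918957] [0.64553221 0.13128966 0.26576517] -14.654442057259335
1 57 [0.65567973 0.25974116 0.26247159] [0.62372564 0.24901064 0.25863519] [0.68195204 0.26889806 0.26590541] -12.490403991802596
```

Careful with the scale: shifts go in shares of 0.6 m and turns go in shares of 2 pi rad. That gives: 0.46 m is 0.7667, -0.125 m is -0.2083, 0.15 rad is 0.0239.

play_rows --motion '[{"linear": [0.0167,0.0083,-0.0833],"angular": [0,0,0.0048],"gripper": -1},{"linear": [0.09,0.0433,-0.15],"angular": [0,0,0.0239],"gripper": -1},{"linear": [0.18,0.085,-0.1833],"angular": [0,0,0.0477],"gripper": -1},{"linear": [0.27,0.1283,-0.2083],"angular": [0,0,0.0724],"gripper": -1},{"linear": [0.36,0.1717,-0.2083],"angular": [0,0,0.0971],"gripper": -1},{"linear": [0.45,0.2133,-0.2083],"angular": [0,0,0.121],"gripper": -1},{"linear": [0.5417,0.2567,-0.2083],"angular": [0,0,0.1448],"gripper": -1},{"linear": [0.6333,0.2983,-0.2083],"angular": [0,0,0.1695],"gripper": -1},{"linear": [0.7233,0.3417,-0.2083],"angular": [0,0,0.1942],"gripper": -1},{"linear": [0.7667,0.3633,-0.2083],"angular": [0,0,0.2117],"gripper": -1}]'

```text
time_s: 1.4
tcp_pos: [0.5612, 0.2506, 0.3318]
eef_rot: [-0.001, -0.683, 0.73, 0.0]
force: [0.1, 0.9, -1.2]
grip_width: 0.0855
grip_force: 0.0
```

```bash
cat > go.py <<'E'
import sys
from h import *
s=manip.state(); Rt=q2R(s["eef_rot"]); tgt=np.array([float(a) for a in sys.argv[1:4]]); yaw=np.radians(float(sys.argv[4])) # tool x heading
x=np.array([np.cos(yaw),np.sin(yaw),0]); z=np.array([0,0,-1.]); Rg=np.c_[x,np.cross(z,x),z]
print("t",s["time_s"],"pos",s["tcp_pos"],"F",s["force"].round(2),"w",s["grip_width"]); print("lin",(Rt.T@(tgt-s["tcp_pos"])).round(4),"ang",R.from_matrix(Rt.T@Rg).as_rotvec().round(4)); print("joints",s["joints"].round(2))
E
python3 go.py .627 .191 .33 -104.4
```

```text
t 1.4 pos [0.56124568 0.25059352 0.33176609] F [ 0.07  0.86 -1.17] w 0.08548480632647672
lin [ 0.0551 -0.0695  0.0017] ang [ 0.001  -0.001   0.1855]
joints [ 0.68  0.31  0.21 -0.   -1.47 -0.75]
```

Converted, -0.0695 m is -0.1158, 0.0551 m is 0.0918, 0.1855 rad is 0.0295.

play_rows --motion '[{"linear": [0.0467,-0.0583,0],"angular": [0,0,0.0143],"gripper": -1},{"linear": [0.0833,-0.105,0],"angular": [0,0,0.0271],"gripper": -1},{"linear": [0.0918,-0.1158,0],"angular": [0,0,0.0295],"gripper": -1},{"linear": [0.0918,-0.1158,0],"angular": [0,0,0.0295],"gripper": -1}]'

```text
time_s: 1.9
tcp_pos: [0.6257, 0.1937, 0.332]
eef_rot: [-0.001, -0.616, 0.788, 0.0]
force: [0.2, 0.2, -0.7]
grip_width: 0.0858
grip_force: 0.0
```

```bash
cat > w.py <<'E'
import sys
from g import *
s=manip.state(); p,d=manip.grab_frame("wrist"); K,Rc,t=cam("wrist",s); cv2.imwrite("pics/%s.png"%sys.argv[1],p[...,::-1])
np.savez(sys.argv[1]+".npz",p=p,d=d,K=K,Rc=Rc,t=t); print(s["tcp_pos"],s["force"].round(2))
P=grip(p,d,K,Rc,t)
m=(P[...,2]>.225)&(P[...,2]<.29)&(abs(P[...,0]-.64)<.1)&(abs(P[...,1]-.19)<.12)&(d>0); A=P[m]; print("arm z",np.percentile(A[:,2],[5,25,50,75,95]) if len(A) else 0)
E
python3 w.py w1; python3 go.py .627 .191 .33 -104.4
```

```text
[0.62572015 0.19374377 0.3319801 ] [ 0.19  0.19 -0.69]
grip px [277.43729642 190.53827362] [ 268  157   20   68 1228] z [0.20694219 0.20747869 0.20799409] rect(mm) ((626.7489013671875, 190.151123046875), (63.25938415527344, 17.07733917236328), 76.72024536132812)
top face [0.62674392 0.18971654] axis deg 76.72728997668212
arm z [0.23560631 0.26109669 0.26217603 0.26275639 0.26349839]
t 1.95 pos [0.62535095 0.19425205 0.33235461] F [-0.83 -0.02  0.13] w 0.08551143924875362
lin [ 0.0028 -0.0024  0.0024] ang [ 0.0006 -0.0002  0.0077]
joints [ 0.55  0.39  0.32 -0.   -1.5  -0.79]
```

View pics/w1.png

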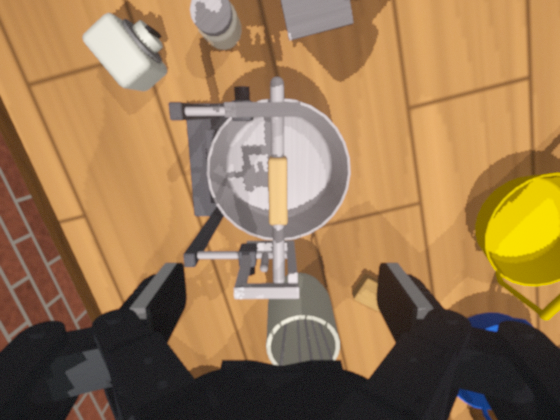

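Wrist view: the grip is at (277,190), and both guard arms are clear of the gripper path. The crock is at (302,345). I'll descend and then check the alignment.

Converted, 0.09 m is 0.15, -0.0023 m is -0.0038.

play_rows --motion '[{"linear": [0.005,-0.0033,0.0667],"angular": [0,0,0],"gripper": -1},{"linear": [0.0065,-0.0038,0.1333],"angular": [0,0,0],"gripper": -1},{"linear": [0.0065,-0.0038,0.15],"angular": [0,0,0],"gripper": -1},{"linear": [0.0065,-0.0038,0.15],"angular": [0,0,0],"gripper": -1},{"linear": [0.0065,-0.0038,0.15],"angular": [0,0,0],"gripper": -1}]'

```text
time_s: 2.58
tcp_pos: [0.6279, 0.1903, 0.245]
eef_rot: [0.002, -0.616, 0.788, -0.001]
force: [-0.2, -0.6, 0.3]
grip_width: 0.0852
grip_force: 0.0
```

```bash
python3 w.py w2; python3 go.py .6267 .190 .177 -104; python3 go.py .6267 .190 .177 -104
```

```text
[0.62794868 0.19030608 0.24502859] [-0.2  -0.61  0.31]
grip px [281.04117902 222.78586909] [ 268  176   27   93 2307] z [0.2070191  0.20750835 0.20796321] rect(mm) ((626.3042602539062, 189.33511352539062), (64.38880920410156, 17.20998764038086), 76.31503295898438)
top face [0.62648117 0.1894388 ] axis deg 76.82091493776508
arm z [0.2329338  0.26156006 0.26249261 0.26326403 0.28822477]
t 2.625 pos [0.62787327 0.19017486 0.24487062] F [ 0.31 -0.7  -0.36] w 0.0851065449490647
lin [0.0006 0.0013 0.0679] ang [-0.0031  0.0024  0.0005]
joints [ 0.54  0.42  0.15  0.   -1.3  -0.78]
t 2.625 pos [0.62787327 0.19017486 0.24487062] F [ 0.31 -0.7  -0.36] w 0.0851065449490647
lin [0.0006 0.0013 0.0679] ang [-0.0031  0.0024  0.0005]
joints [ 0.54  0.42  0.15  0.   -1.3  -0.78]
```

Converted, 0.068 m is 0.1133, 0.0006 m is 0.001.

play_rows --motion '[{"linear": [0.001,0.0025,0.05],"angular": [0,0,0],"gripper": -1},{"linear": [0.001,0.0025,0.0917],"angular": [0,0,0],"gripper": -1},{"linear": [0.001,0.0025,0.1133],"angular": [0,0,0],"gripper": -1},{"linear": [0.001,0.0025,0.1133],"angular": [0,0,0],"gripper": -1},{"linear": [0.001,0.0025,0.1133],"angular": [0,0,0],"gripper": -1},{"linear": [0.001,0.0025,0.1133],"angular": [0,0,0],"gripper": -1}]'

```text
time_s: 3.38
tcp_pos: [0.6261, 0.1896, 0.1759]
eef_rot: [0.001, -0.616, 0.788, -0.0]
force: [0.7, -0.1, -0.6]
grip_width: 0.0851
grip_force: 0.0
```

```bash
python3 go.py .6265 .1895 .177 -103.7
```

```text
t 3.375 pos [0.62610635 0.18958983 0.17594183] F [ 0.73 -0.08 -0.6 ] w 0.08512764300996048
lin [-0.     -0.0004 -0.0011] ang [-0.0018  0.0015 -0.0053]
joints [ 0.54  0.45  0.04  0.   -1.15 -0.79]
```

Well aligned, so I'll close the gripper.

play_rows --motion '[{"linear": [0,0,0],"angular": [0,0,0],"gripper": -0.5},{"linear": [0,0,0],"angular": [0,0,0],"gripper": 0},{"linear": [0,0,0],"angular": [0,0,0],"gripper": 0.4},{"linear": [0,0,0],"angular": [0,0,0],"gripper": 0.5},{"linear": [0,0,0],"angular": [0,0,0],"gripper": 0.6},{"linear": [0,0,0],"angular": [0,0,0],"gripper": 0.8},{"linear": [0,0,0],"angular": [0,0,0],"gripper": 1},{"linear": [0,0,0],"angular": [0,0,0],"gripper": 1}]' --grip_force 80

```text
time_s: 4.38
tcp_pos: [0.6258, 0.1893, 0.1751]
eef_rot: [0.0, -0.616, 0.788, -0.0]
force: [1.4, -0.6, 2.5]
grip_width: 0.0153
grip_force: 79.9
```

```bash
python3 go.py .6265 .1895 .177 -103.7
```

```text
t 4.375 pos [0.62583438 0.18932395 0.17505654] F [ 1.45 -0.58  2.48] w 0.01532849161385144
lin [-0.0003 -0.0006 -0.0019] ang [-0.001   0.0004 -0.0053]
joints [ 0.54  0.46  0.04  0.   -1.15 -0.79]
```

play_rows --motion '[{"linear": [0,0,-0.0025],"angular": [0,0,0],"gripper": 1},{"linear": [0,0,-0.005],"angular": [0,0,0],"gripper": 1},{"linear": [0,0,-0.0075],"angular": [0,0,0],"gripper": 1},{"linear": [0,0,-0.01],"angular": [0,0,0],"gripper": 1},{"linear": [0,0,-0.0125],"angular": [0,0,0],"gripper": 1},{"linear": [0,0,-0.015],"angular": [0,0,0],"gripper": 1},{"linear": [0,0,-0.0175],"angular": [0,0,0],"gripper": 1},{"linear": [0,0,-0.02],"angular": [0,0,0],"gripper": 1},{"linear": [0,0,-0.0225],"angular": [0,0,0],"gripper": 1},{"linear": [0,0,-0.025],"angular": [0,0,0],"gripper": 1}]'

```text
time_s: 5.62
tcp_pos: [0.6254, 0.1893, 0.1897]
eef_rot: [-0.0, -0.616, 0.788, 0.0]
force: [0.4, 0.1, -4.7]
grip_width: 0.0152
grip_force: 79.1
```

```bash
python3 go.py .6265 .1895 .177 -103.7
```

```text
t 5.625 pos [0.62538049 0.18932431 0.18972304] F [ 0.39  0.12 -4.72] w 0.015223090073759606
lin [-0.0004 -0.001   0.0127] ang [ 0.0001 -0.     -0.0054]
joints [ 0.54  0.44  0.06 -0.   -1.18 -0.79]
```

Converted, -0.025 m is -0.0417, -0.0225 m is -0.0375.

play_rows --motion '[{"linear": [0,0,-0.0042],"angular": [0,0,0],"gripper": 1},{"linear": [0,0,-0.0083],"angular": [0,0,0],"gripper": 1},{"linear": [0,0,-0.0125],"angular": [0,0,0],"gripper": 1},{"linear": [0,0,-0.0167],"angular": [0,0,0],"gripper": 1},{"linear": [0,0,-0.0208],"angular": [0,0,0],"gripper": 1},{"linear": [0,0,-0.025],"angular": [0,0,0],"gripper": 1},{"linear": [0,0,-0.0292],"angular": [0,0,0],"gripper": 1},{"linear": [0,0,-0.0333],"angular": [0,0,0],"gripper": 1},{"linear": [0,0,-0.0375],"angular": [0,0,0],"gripper": 1},{"linear": [0,0,-0.0417],"angular": [0,0,0],"gripper": 1}]'

```text
time_s: 6.88
tcp_pos: [0.6254, 0.1893, 0.2147]
eef_rot: [-0.0, -0.616, 0.788, 0.0]
force: [0.2, 0.1, -4.6]
grip_width: 0.0152
grip_force: 79.1
```

```bash
python3 go.py .6265 .1895 .177 -103.7
```

```text
t 6.875 pos [0.62543932 0.18931625 0.21474026] F [ 0.17  0.09 -4.58] w 0.015184714907478324
lin [-0.0004 -0.001   0.0377] ang [ 0.0001 -0.     -0.0054]
joints [ 0.54  0.43  0.1  -0.   -1.24 -0.79]
```

Converted, -0.006 m is -0.01, -0.0045 m is -0.0075.

play_rows --motion '[{"linear": [0,0,-0.0025],"angular": [0,0,0],"gripper": 1},{"linear": [0,0,-0.005],"angular": [0,0,0],"gripper": 1},{"linear": [0,0,-0.0075],"angular": [0,0,0],"gripper": 1},{"linear": [0,0,-0.01],"angular": [0,0,0],"gripper": 1}]'

```text
time_s: 7.38
tcp_pos: [0.6254, 0.1893, 0.2207]
eef_rot: [-0.0, -0.616, 0.788, 0.0]
force: [0.9, -0.1, -5.0]
grip_width: 0.0154
grip_force: 79.1
```

play_rows --motion '[{"linear": [0,0,-0.0017],"angular": [0,0,0],"gripper": 1},{"linear": [0,0,-0.0033],"angular": [0,0,0],"gripper": 1}]'

```text
time_s: 7.62
tcp_pos: [0.6254, 0.1893, 0.2226]
eef_rot: [-0.0, -0.616, 0.788, 0.0]
force: [0.4, 0.2, -4.9]
grip_width: 0.0151
grip_force: 79.1
```

play_rows --motion '[{"linear": [0,0,-0.0017],"angular": [0,0,0],"gripper": 1},{"linear": [0,0,-0.0025],"angular": [0,0,0],"gripper": 1}]'

```text
time_s: 7.88
tcp_pos: [0.6255, 0.1894, 0.2242]
eef_rot: [0.0, -0.616, 0.788, -0.0]
force: [-0.2, 0.2, -5.2]
grip_width: 0.0153
grip_force: 79.1
```

Now 1 mm steps, checking each one.

Converted, -0.0007 m is -0.0012.

play_rows --motion '[{"linear": [0,0,-0.0012],"angular": [0,0,0],"gripper": 1}]'

```text
time_s: 8.0
tcp_pos: [0.6254, 0.1893, 0.2248]
eef_rot: [-0.0, -0.616, 0.788, 0.0]
force: [-0.1, -0.2, -5.0]
grip_width: 0.0154
grip_force: 79.1
```

Converted, -0.0007 m is -0.0012.

play_rows --motion '[{"linear": [0,0,-0.0012],"angular": [0,0,0],"gripper": 1}]'

```text
time_s: 8.12
tcp_pos: [0.6255, 0.1893, 0.2255]
eef_rot: [-0.0, -0.616, 0.788, -0.0]
force: [1.2, 0.0, -5.1]
grip_width: 0.0154
grip_force: 79.1
```

Converted, -0.0007 m is -0.0012.

play_rows --motion '[{"linear": [0,0,-0.0012],"angular": [0,0,0],"gripper": 1}]'

```text
time_s: 8.25
tcp_pos: [0.6255, 0.1893, 0.2263]
eef_rot: [0.0, -0.616, 0.788, -0.0]
force: [0.3, 1.3, -5.6]
grip_width: 0.0152
grip_force: 79.1
```

play_rows --motion '[{"linear": [0,0,-0.0008],"angular": [0,0,0],"gripper": 1}]'

```text
time_s: 8.38
tcp_pos: [0.6255, 0.1893, 0.2268]
eef_rot: [0.0, -0.616, 0.788, -0.0]
force: [0.2, -0.4, -4.8]
grip_width: 0.0155
grip_force: 79.1
```

Converted, -0.0005 m is -0.0008.

play_rows --motion '[{"linear": [0,0,-0.0008],"angular": [0,0,0],"gripper": 1}]'

```text
time_s: 8.5
tcp_pos: [0.6255, 0.1893, 0.2272]
eef_rot: [-0.0, -0.616, 0.788, 0.0]
force: [-0.4, 0.6, -4.0]
grip_width: 0.0153
grip_force: 79.1
```

Converted, -0.0005 m is -0.0008.

play_rows --motion '[{"linear": [0,0,-0.0008],"angular": [0,0,0],"gripper": 1}]'

```text
time_s: 8.62
tcp_pos: [0.6254, 0.1893, 0.2276]
eef_rot: [-0.0, -0.616, 0.788, 0.0]
force: [-0.2, -0.4, -5.0]
grip_width: 0.0153
grip_force: 78.9
```

play_rows --motion '[{"linear": [0,0,-0.0008],"angular": [0,0,0],"gripper": 1}]'

```text
time_s: 8.75
tcp_pos: [0.6253, 0.1892, 0.2277]
eef_rot: [-0.0, -0.616, 0.788, 0.0]
force: [1.3, -1.1, -6.8]
grip_width: 0.0152
grip_force: 78.8
```

Converted, -0.0005 m is -0.0008.

play_rows --motion '[{"linear": [0,0,-0.0008],"angular": [0,0,0],"gripper": 1}]'

```text
time_s: 8.88
tcp_pos: [0.6253, 0.1892, 0.2279]
eef_rot: [-0.001, -0.616, 0.788, 0.0]
force: [0.9, -0.4, -9.4]
grip_width: 0.0158
grip_force: 78.6
```

Converted, -0.0005 m is -0.0008.

play_rows --motion '[{"linear": [0,0,-0.0008],"angular": [0,0,0],"gripper": 1}]'

```text
time_s: 9.0
tcp_pos: [0.6253, 0.1892, 0.228]
eef_rot: [-0.001, -0.615, 0.788, 0.0]
force: [2.9, -0.1, -11.8]
grip_width: 0.0157
grip_force: 78.4
```

```bash
python3 w.py w3
```

```text
[0.62528575 0.18920705 0.22795171] [  2.89  -0.12 -11.8 ]Traceback (most recent call last):
  File "w.py", line 5, in <module>
    P=grip(p,d,K,Rc,t)
  File "g.py", line 10, in grip
    _,lab,s,ce=cv2.connectedComponentsWithStats(m); i=1+s[1:,4].argmax(); v,u=np.nonzero(lab==i)
                                                        ~~~~~~~~~~~~~~^^
ValueError: attempt to get argmax of an empty sequence
```

Converted, 0.0045 m is 0.0075, 0.0025 m is 0.0042.

play_rows --motion '[{"linear": [0,0,0.0017],"angular": [0,0,0],"gripper": 1},{"linear": [0,0,0.0042],"angular": [0,0,0],"gripper": 1},{"linear": [0,0,0.0075],"angular": [0,0,0],"gripper": 1},{"linear": [0,0,0.0075],"angular": [0,0,0],"gripper": 1},{"linear": [0,0,0.0075],"angular": [0,0,0],"gripper": 1}]'

```text
time_s: 9.68
tcp_pos: [0.6256, 0.1894, 0.2252]
eef_rot: [0.0, -0.616, 0.788, -0.0]
force: [-0.5, 0.6, -5.0]
grip_width: 0.0156
grip_force: 79.1
```

```bash
python3 - <<'E'
from h import *
s=manip.state(); print(s["tcp_pos"],s["force"].round(2),s["torque"].round(3))
a=np.radians(-13.7); print("stand -x in tool",q2R(s["eef_rot"]).T@[-np.cos(a),-np.sin(a),0])
E
python3 go.py .6254 .1893 .2247 -103.7
```

```text
[0.6255833  0.18943944 0.22518906] [-0.5   0.62 -4.96] [-0.024 -0.066  0.021]
stand -x in tool [ 5.21737001e-03  9.99986187e-01 -6.35634923e-04]
t 9.675 pos [0.6255833  0.18943944 0.22518906] F [-0.5   0.62 -4.96] w 0.015559311185654902
lin [0.0002 0.0001 0.0005] ang [-0.0006  0.0005 -0.0052]
joints [ 0.54  0.42  0.11  0.   -1.26 -0.79]
```

Converted, 0.007 m is 0.0117, 0.0005 m is 0.0008.

play_rows --motion '[{"linear": [0,0.0017,0.0008],"angular": [0,0,0],"gripper": 1},{"linear": [0,0.0042,0.0008],"angular": [0,0,0],"gripper": 1},{"linear": [0,0.0067,0.0008],"angular": [0,0,0],"gripper": 1},{"linear": [0,0.0092,0.0008],"angular": [0,0,0],"gripper": 1},{"linear": [0,0.0117,0.0008],"angular": [0,0,0],"gripper": 1}]'

```text
time_s: 10.3
tcp_pos: [0.6186, 0.191, 0.2242]
eef_rot: [0.0, -0.616, 0.788, 0.0]
force: [0.4, 0.1, -4.7]
grip_width: 0.0156
grip_force: 79.1
```

Converted, 0.0045 m is 0.0075, 0.003 m is 0.005.

play_rows --motion '[{"linear": [0,0.0025,0],"angular": [0,0,0],"gripper": 1},{"linear": [0,0.005,0],"angular": [0,0,0],"gripper": 1},{"linear": [0,0.0075,0],"angular": [0,0,0],"gripper": 1}]'

```text
time_s: 10.68
tcp_pos: [0.6142, 0.1921, 0.2242]
eef_rot: [0.0, -0.616, 0.788, 0.0]
force: [-0.6, -0.1, -5.0]
grip_width: 0.0153
grip_force: 79.1
```

No contact so far, so I'll continue outward.

Converted, 0.009 m is 0.015, 0.0072 m is 0.012.

play_rows --motion '[{"linear": [0,0.003,0],"angular": [0,0,0],"gripper": 1},{"linear": [0,0.006,0],"angular": [0,0,0],"gripper": 1},{"linear": [0,0.009,0],"angular": [0,0,0],"gripper": 1},{"linear": [0,0.012,0],"angular": [0,0,0],"gripper": 1},{"linear": [0,0.015,0],"angular": [0,0,0],"gripper": 1}]'

```text
time_s: 11.3
tcp_pos: [0.6054, 0.1943, 0.2242]
eef_rot: [0.0, -0.616, 0.788, 0.0]
force: [0.1, 0.3, -4.9]
grip_width: 0.0153
grip_force: 79.1
```

play_rows --motion '[{"linear": [0,0.003,0],"angular": [0,0,0],"gripper": 1},{"linear": [0,0.006,0],"angular": [0,0,0],"gripper": 1},{"linear": [0,0.009,0],"angular": [0,0,0],"gripper": 1},{"linear": [0,0.012,0],"angular": [0,0,0],"gripper": 1},{"linear": [0,0.015,0],"angular": [0,0,0],"gripper": 1},{"linear": [0,0.0183,0],"angular": [0,0,0],"gripper": 1},{"linear": [0,0.0233,0],"angular": [0,0,0],"gripper": 1}]'

```text
time_s: 12.18
tcp_pos: [0.5919, 0.1977, 0.2242]
eef_rot: [0.0, -0.616, 0.788, -0.0]
force: [-0.5, 0.9, -4.3]
grip_width: 0.0153
grip_force: 79.1
```

Converted, 0.08 m is 0.1333, 0.076 m is 0.1267.

play_rows --motion '[{"linear": [0,0.01,0],"angular": [0,0,0],"gripper": 1},{"linear": [0,0.0233,0],"angular": [0,0,0],"gripper": 1},{"linear": [0,0.04,0],"angular": [0,0,0],"gripper": 1},{"linear": [0,0.06,0],"angular": [0,0,0],"gripper": 1},{"linear": [0,0.08,0],"angular": [0,0,0],"gripper": 1},{"linear": [0,0.1,0],"angular": [0,0,0],"gripper": 1},{"linear": [0,0.1167,0],"angular": [0,0,0],"gripper": 1},{"linear": [0,0.1267,0],"angular": [0,0,0],"gripper": 1},{"linear": [0,0.1333,0],"angular": [0,0,0],"gripper": 1},{"linear": [0,0.1333,0],"angular": [0,0,0],"gripper": 1}]'

```text
time_s: 13.42
tcp_pos: [0.5143, 0.2171, 0.2243]
eef_rot: [0.0, -0.616, 0.788, -0.0]
force: [0.7, 0.8, -4.9]
grip_width: 0.015
grip_force: 79.1
```

```bash
python3 - <<'E'
from h import *
s=manip.state(); print(s["tcp_pos"],s["force"].round(2),s["torque"].round(3)); 
for n in("top","scene"):
    p,d=manip.grab_frame(n); cv2.imwrite(f"pics/{n}1.png",p[...,::-1]); np.savez(n+"1.npz",p=p,d=d)
E
python3 go.py .5747 -.2445 .2247 -103.7
```

```text
[0.51431742 0.21710637 0.22425094] [ 0.69  0.84 -4.87] [ 0.012 -0.029  0.008]
t 13.525 pos [0.51461932 0.21703765 0.22419142] F [-0.23  0.69 -6.02] w 0.01511540847871744
lin [ 0.4332 -0.1701 -0.0005] ang [-0.0002  0.     -0.0055]
joints [ 0.69  0.26 -0.13  0.   -1.18 -0.93]
```

View pics/top1.png

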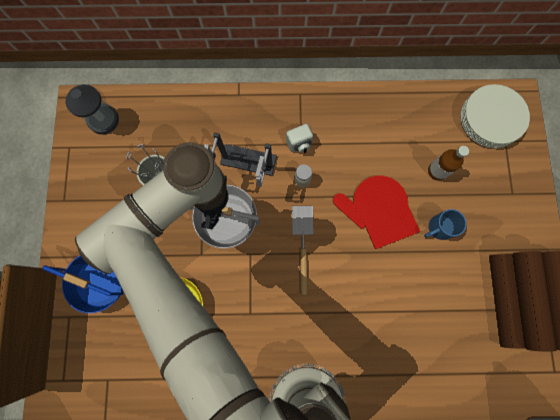

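The pan hangs free in front of the stand (top view 225,215) and the mitt is unchanged at (380,210). I'll carry it over with a 50 mm raise, since the salt jar stands near the path.

Converted, 0.285 m is 0.475, 0.25 m is 0.4167.

play_rows --motion '[{"linear": [0.0083,-0.0033,-0.025],"angular": [0,0,0],"gripper": 1},{"linear": [0.0333,-0.0133,-0.0583],"angular": [0,0,0],"gripper": 1},{"linear": [0.075,-0.03,-0.0833],"angular": [0,0,0],"gripper": 1},{"linear": [0.125,-0.0483,-0.0833],"angular": [0,0,0],"gripper": 1},{"linear": [0.1833,-0.0717,-0.0833],"angular": [0,0,0],"gripper": 1},{"linear": [0.2417,-0.095,-0.0833],"angular": [0,0,0],"gripper": 1},{"linear": [0.3,-0.1183,-0.0833],"angular": [0,0,0],"gripper": 1},{"linear": [0.3583,-0.14,-0.0833],"angular": [0,0,0],"gripper": 1},{"linear": [0.4167,-0.1633,-0.0833],"angular": [0,0,0],"gripper": 1},{"linear": [0.475,-0.1867,-0.0833],"angular": [0,0,0],"gripper": 1}]'

```text
time_s: 14.78
tcp_pos: [0.5555, -0.0887, 0.2776]
eef_rot: [0.002, -0.616, 0.788, -0.002]
force: [1.4, 0.9, 0.2]
grip_width: 0.0002
grip_force: 0.0
```

Converted, 0.148 m is 0.2467, 0.147 m is 0.245.

play_rows --motion '[{"linear": [0.0583,-0.0233,0],"angular": [0,0,0],"gripper": 1},{"linear": [0.1167,-0.045,0],"angular": [0,0,0],"gripper": 1},{"linear": [0.1667,-0.065,0],"angular": [0,0,0],"gripper": 1},{"linear": [0.2083,-0.0817,0],"angular": [0,0,0],"gripper": 1},{"linear": [0.2333,-0.0917,0],"angular": [0,0,0],"gripper": 1},{"linear": [0.245,-0.0958,0],"angular": [0,0,0],"gripper": 1},{"linear": [0.2467,-0.0967,0],"angular": [0,0,0],"gripper": 1},{"linear": [0.2467,-0.0967,0],"angular": [0,0,0],"gripper": 1},{"linear": [0.2467,-0.0967,0],"angular": [0,0,0],"gripper": 1}]'

```text
time_s: 15.9
tcp_pos: [0.5745, -0.2436, 0.2744]
eef_rot: [0.0, -0.616, 0.788, -0.0]
force: [-0.1, -0.4, 1.1]
grip_width: -0.0001
grip_force: 0.0
```

```bash
python3 - <<'E'
from h import *
s=manip.state(); print(s["force"].round(2)); ims=[]
for n in("top","scene"):
    p,d=manip.grab_frame(n); ims.append(p); np.savez(n+"2.npz",p=p,d=d)
cv2.imwrite("pics/s2.png",np.vstack([cv2.resize(ims[0][120:320,230:510],(560,400)),cv2.resize(ims[1][130:310,110:300],(380,360))[:200].repeat(1,0) if 0 else cv2.resize(ims[1][150:290,110:390],(560,200))])[...,::-1])
# pan rim points from scene cloud
K,Rc,t=cam("scene"); z=np.load("scene2.npz"); P=cloud(z["d"],K,Rc,t)
m=(abs(P[...,0]-.575)<.13)&(abs(P[...,1]+.245)<.13)&(P[...,2]>.1)&(P[...,2]<.23)&(z["d"]>0); print(m.sum(),np.percentile(P[m],[1,50,99],axis=0).round(3))
E
python3 go.py .5747 -.2445 .2247 -103.7
```

```text
[-0.06 -0.38  1.07]
t 16.0 pos [ 0.57454682 -0.2437201   0.27433733] F [ 0.54 -0.46  0.11] w -0.00022345099918686948
lin [ 0.0007 -0.0003  0.0496] ang [-0.0001  0.     -0.0046]
joints [-0.14  0.35  0.12  0.   -1.34 -0.1 ]Traceback (most recent call last):
  File "<stdin>", line 8, in <module>
    return _quantile_unchecked(
        a, q, axis, out, overwrite_input, method, keepdims, weights)
    return _ureduce(a,
                    func=_quantile_ureduce_func,
    ...<5 lines>...
                    overwrite_input=overwrite_input,
                    method=method)
    r = func(a, **kwargs)
    result = _quantile(arr,
                       quantiles=q,
    ...<2 lines>...
                       out=out,
                       weights=wgt)
    slices_having_nans = np.isnan(arr[-1, ...])
                                  ~~~^^^^^^^^^
IndexError: index -1 is out of bounds for axis 0 with size 0
```

View pics/s2.png

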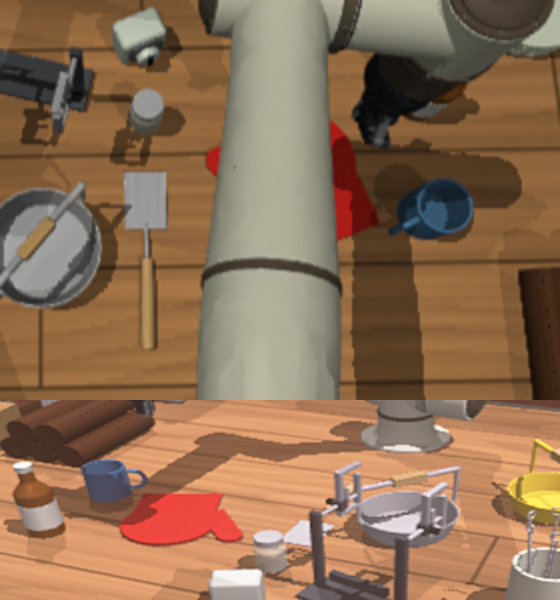

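The pan slipped out of the grip early in the carry, probably because I accelerated too hard along the bar. It now stands upright on the table at top-crop (48,245), left of the spatula. The mitt, salt, mug and spatula look unmoved. I'll locate the pan again, then regrasp at 120 N and move more gently.

```bash
python3 - <<'E'
from g import *
for n in("top","scene"):
    z=np.load(n+"2.npz");K,Rc,t=cam(n)
    P=grip(z["p"],z["d"],K,Rc,t,zt=.157,c=(.5,.2))
    m=(abs(P[...,0]-.5)<.16)&(abs(P[...,1]-.2)<.16)&(P[...,2]>.045)&(P[...,2]<.065); print("rim",m.sum(),np.percentile(P[m],[1,50,99],axis=0).round(3))
    z0=np.load(n+"0.npz"); # trivet moved?
    hs=[cv2.cvtColor(a["p"],cv2.COLOR_RGB2HSV) for a in(z0,z)]; print([ (np.argwhere((h[...,0]<6)&(h[...,1]>170)&(h[...,2]>130)).mean(0)) for h in hs])
E
python3 go.py .5 .19 .26 -134
```

```text
grip px [247.51875 238.94375] [239 229  18  21 160] z [0.15593996 0.15792449 0.15927938] rect(mm) ((450.93975830078125, 155.4048614501953), (18.309988021850586, 63.023189544677734), 49.92677688598633)
top face [0.45179049 0.15519848] axis deg 139.27551775457047
rim 413 [[0.344 0.069 0.045]
 [0.453 0.174 0.054]
 [0.538 0.352 0.061]]
[array([209.74944259, 379.69397993]), array([214.        , 386.10333333])]
grip px [314.4965035 205.2027972] [306 200  18  12 143] z [0.14430371 0.15282376 0.15703131] rect(mm) ((466.1922607421875, 163.33978271484375), (44.48838424682617, 78.3055419921875), 51.6009635925293)
top face [0.45424417 0.15916158] axis deg -37.87557841846166
rim 274 [[0.344 0.075 0.045]
 [0.407 0.145 0.052]
 [0.54  0.355 0.063]]
[array([233.34255843, 198.71648216]), array([233.38390663, 198.85687961])]
t 16.0 pos [ 0.57454682 -0.2437201   0.27433733] F [ 0.54 -0.46  0.11] w -0.00022345099918686948
lin [-0.4029  0.177   0.0143] ang [-1.000e-04  0.000e+00  5.242e-01]
joints [-0.14  0.35  0.12  0.   -1.34 -0.1 ]
```

Converted, -0.358 m is -0.5967, 0.2152 m is 0.3587, -1.112 rad is -0.177.

play_rows --motion '[{"linear": [-0.06,0.0358,0],"angular": [0,0,-0.0175],"gripper": -1},{"linear": [-0.14,0.0833,0],"angular": [0,0,-0.0414],"gripper": -1},{"linear": [-0.22,0.1317,0],"angular": [0,0,-0.0653],"gripper": -1},{"linear": [-0.3,0.18,0],"angular": [0,0,-0.0891],"gripper": -1},{"linear": [-0.38,0.2283,0],"angular": [0,0,-0.113],"gripper": -1},{"linear": [-0.46,0.2767,0],"angular": [0,0,-0.1369],"gripper": -1},{"linear": [-0.5367,0.3233,0.0083],"angular": [0,0,-0.1592],"gripper": -1},{"linear": [-0.5833,0.35,0.0233],"angular": [0,0,-0.1735],"gripper": -1},{"linear": [-0.5967,0.3587,0.0233],"angular": [0,0,-0.177],"gripper": -1},{"linear": [-0.5967,0.3587,0.0233],"angular": [0,0,-0.177],"gripper": -1}]'

```text
time_s: 17.25
tcp_pos: [0.4524, 0.1555, 0.2605]
eef_rot: [-0.0, 0.939, -0.344, 0.0]
force: [-0.1, 0.2, 0.1]
grip_width: 0.0853
grip_force: 0.0
```

```bash
python3 - <<'E'
from g import *
s=manip.state(); p,d=manip.grab_frame("wrist"); K,Rc,t=cam("wrist",s); cv2.imwrite("pics/w4.png",p[...,::-1])
P=grip(p,d,K,Rc,t,zt=.157,c=(.4515,.1555))
E
python3 go.py .4515 .1555 .126 -40
```

```text
grip px [280.96170839 198.81590574] [ 271  163   21   72 1358] z [0.15628986 0.15675675 0.15722716] rect(mm) ((451.8616943359375, 155.47882080078125), (17.577777862548828, 63.14924240112305), 50.19853210449219)
top face [0.45202235 0.15513139] axis deg 140.04308709033907
t 17.3 pos [0.4525887  0.15493172 0.26059424] F [-0.56 -0.92 -0.88] w 0.08505261472258575
lin [-0.0013  0.0003  0.1346] ang [-0.0004 -0.0004 -0.0058]
joints [ 0.67  0.09 -0.25  0.   -1.23  0.2 ]
```

View pics/w4.png

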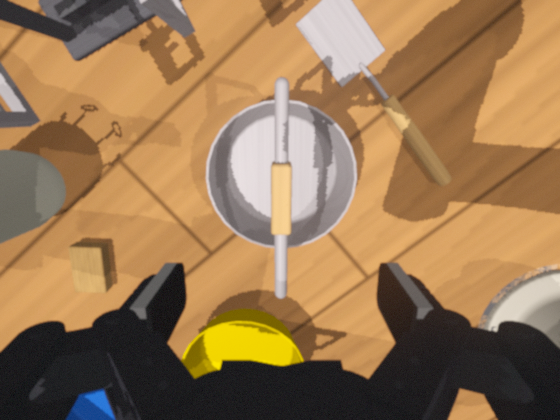

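The pan is upright and the grip (281,199) is square to the fingers. I'll descend and clamp at 120 N.

Converted, 0.136 m is 0.2267, 0.131 m is 0.2183.

play_rows --motion '[{"linear": [0,0,0.0667],"angular": [0,0,0],"gripper": -1},{"linear": [0,0,0.1417],"angular": [0,0,0],"gripper": -1},{"linear": [0,0,0.1917],"angular": [0,0,0],"gripper": -1},{"linear": [0,0,0.2183],"angular": [0,0,0],"gripper": -1},{"linear": [0,0,0.2267],"angular": [0,0,0],"gripper": -1},{"linear": [0,0,0.2267],"angular": [0,0,0],"gripper": -1},{"linear": [0,0,0.2267],"angular": [0,0,0],"gripper": -1}]' --grip_force 120

```text
time_s: 18.18
tcp_pos: [0.4531, 0.1553, 0.1252]
eef_rot: [-0.001, 0.939, -0.345, 0.001]
force: [-1.3, -0.5, 0.4]
grip_width: 0.0859
grip_force: 0.0
```

play_rows --motion '[{"linear": [0,0,0],"angular": [0,0,0],"gripper": 0},{"linear": [0,0,0],"angular": [0,0,0],"gripper": 0.3},{"linear": [0,0,0],"angular": [0,0,0],"gripper": 0.6},{"linear": [0,0,0],"angular": [0,0,0],"gripper": 1},{"linear": [0,0,0],"angular": [0,0,0],"gripper": 1},{"linear": [0,0,0],"angular": [0,0,0],"gripper": 1},{"linear": [0,0,0],"angular": [0,0,0],"gripper": 1},{"linear": [0,0,0],"angular": [0,0,0],"gripper": 1}]' --grip_force 120

```text
time_s: 19.18
tcp_pos: [0.4527, 0.1556, 0.1247]
eef_rot: [-0.0, 0.939, -0.344, 0.0]
force: [-1.9, 1.5, 5.4]
grip_width: 0.0139
grip_force: 118.1
```

play_rows --motion '[{"linear": [0,0,-0.0033],"angular": [0,0,0],"gripper": 1},{"linear": [0,0,-0.0083],"angular": [0,0,0],"gripper": 1},{"linear": [0,0,-0.015],"angular": [0,0,0],"gripper": 1},{"linear": [0,0,-0.0233],"angular": [0,0,0],"gripper": 1},{"linear": [0,0,-0.0333],"angular": [0,0,0],"gripper": 1},{"linear": [0,0,-0.0433],"angular": [0,0,0],"gripper": 1},{"linear": [0,0,-0.0533],"angular": [0,0,0],"gripper": 1},{"linear": [0,0,-0.0617],"angular": [0,0,0],"gripper": 1},{"linear": [0,0,-0.0667],"angular": [0,0,0],"gripper": 1}]'

```text
time_s: 20.3
tcp_pos: [0.4524, 0.1553, 0.1646]
eef_rot: [-0.0, 0.939, -0.344, 0.0]
force: [-0.6, -0.1, -4.5]
grip_width: 0.014
grip_force: 117.8
```

```bash
python3 go.py .5747 -.2445 .164 -40.6
```

```text
t 20.3 pos [0.45241749 0.15528573 0.16460812] F [-0.61 -0.09 -4.52] w 0.013964617125292815
lin [0.3518 0.2258 0.0005] ang [-0.0004 -0.0001  0.0053]
joints [ 0.67  0.17 -0.41 -0.   -0.99  0.2 ]
```

Converted, 0.0766 m is 0.1277, 0.0648 m is 0.108.

play_rows --motion '[{"linear": [0.0017,0.0008,-0.0017],"angular": [0,0,0],"gripper": 1},{"linear": [0.0057,0.0037,-0.005],"angular": [0,0,0],"gripper": 1},{"linear": [0.0127,0.0082,-0.0083],"angular": [0,0,0],"gripper": 1},{"linear": [0.0225,0.0143,-0.0133],"angular": [0,0,0],"gripper": 1},{"linear": [0.035,0.0225,-0.0167],"angular": [0,0,0],"gripper": 1},{"linear": [0.0505,0.0323,-0.0167],"angular": [0,0,0],"gripper": 1},{"linear": [0.0687,0.0442,-0.0167],"angular": [0,0,0],"gripper": 1},{"linear": [0.0883,0.0567,-0.0167],"angular": [0,0,0],"gripper": 1},{"linear": [0.108,0.0693,-0.0167],"angular": [0,0,0],"gripper": 1},{"linear": [0.1277,0.082,-0.0167],"angular": [0,0,0],"gripper": 1}]'

```text
time_s: 21.55
tcp_pos: [0.4793, 0.0671, 0.1742]
eef_rot: [0.0, 0.939, -0.345, -0.0]
force: [-0.4, 0.9, -4.8]
grip_width: 0.014
grip_force: 117.8
```

Converted, 0.1178 m is 0.1963, 0.106 m is 0.1767.

play_rows --motion '[{"linear": [0.0197,0.0127,0],"angular": [0,0,0],"gripper": 1},{"linear": [0.0393,0.0252,0],"angular": [0,0,0],"gripper": 1},{"linear": [0.0588,0.0378,0],"angular": [0,0,0],"gripper": 1},{"linear": [0.0785,0.0505,0],"angular": [0,0,0],"gripper": 1},{"linear": [0.0982,0.063,0],"angular": [0,0,0],"gripper": 1},{"linear": [0.1178,0.0757,0],"angular": [0,0,0],"gripper": 1},{"linear": [0.1375,0.0882,0],"angular": [0,0,0],"gripper": 1},{"linear": [0.1572,0.1008,0],"angular": [0,0,0],"gripper": 1},{"linear": [0.1767,0.1135,0],"angular": [0,0,0],"gripper": 1},{"linear": [0.1963,0.126,0],"angular": [0,0,0],"gripper": 1}]'

```text
time_s: 22.8
tcp_pos: [0.5202, -0.0666, 0.1742]
eef_rot: [0.0, 0.939, -0.344, -0.0]
force: [-0.3, -0.1, -5.3]
grip_width: 0.014
grip_force: 117.8
```

Converted, 0.102 m is 0.17, 0.0975 m is 0.1625.

play_rows --motion '[{"linear": [0.0197,0.0127,0],"angular": [0,0,0],"gripper": 1},{"linear": [0.0393,0.0252,0],"angular": [0,0,0],"gripper": 1},{"linear": [0.0588,0.0378,0],"angular": [0,0,0],"gripper": 1},{"linear": [0.0785,0.0505,0],"angular": [0,0,0],"gripper": 1},{"linear": [0.0982,0.063,0],"angular": [0,0,0],"gripper": 1},{"linear": [0.1178,0.0757,0],"angular": [0,0,0],"gripper": 1},{"linear": [0.1358,0.0872,0],"angular": [0,0,0],"gripper": 1},{"linear": [0.1508,0.0968,0],"angular": [0,0,0],"gripper": 1},{"linear": [0.1625,0.1043,0],"angular": [0,0,0],"gripper": 1},{"linear": [0.17,0.1092,0],"angular": [0,0,0],"gripper": 1}]'

```text
time_s: 24.05
tcp_pos: [0.5555, -0.1821, 0.1741]
eef_rot: [-0.0, 0.939, -0.345, -0.0]
force: [0.4, -0.4, -5.8]
grip_width: 0.0139
grip_force: 117.8
```

```bash
python3 go.py .5747 -.2445 .176 -40.6
```

```text
t 24.05 pos [ 0.55546351 -0.1820598   0.17413552] F [ 0.41 -0.4  -5.85] w 0.013885499577069067
lin [ 0.0551  0.0352 -0.0019] ang [0.     0.0001 0.0051]
joints [-0.04  0.34 -0.14 -0.   -1.08  0.91]
```

Converted, 0.055 m is 0.0917, 0.0352 m is 0.0587.

play_rows --motion '[{"linear": [0.0117,0.0075,0],"angular": [0,0,0],"gripper": 1},{"linear": [0.0267,0.017,0],"angular": [0,0,0],"gripper": 1},{"linear": [0.0433,0.0277,0],"angular": [0,0,0],"gripper": 1},{"linear": [0.06,0.0383,0],"angular": [0,0,0],"gripper": 1},{"linear": [0.075,0.048,0],"angular": [0,0,0],"gripper": 1},{"linear": [0.085,0.0543,0],"angular": [0,0,0],"gripper": 1},{"linear": [0.0908,0.058,0],"angular": [0,0,0],"gripper": 1},{"linear": [0.0917,0.0587,0],"angular": [0,0,0],"gripper": 1},{"linear": [0.0917,0.0587,0],"angular": [0,0,0],"gripper": 1}]'

```text
time_s: 25.18
tcp_pos: [0.5745, -0.2438, 0.1742]
eef_rot: [-0.0, 0.939, -0.344, -0.0]
force: [0.2, 0.2, -5.3]
grip_width: 0.014
grip_force: 117.8
```

```bash
python3 - <<'E'
from h import *
p,d=manip.grab_frame("scene"); K,Rc,t=cam("scene"); cv2.imwrite("pics/s5.png",cv2.resize(p[150:290,110:300],(760,560))[...,::-1])
P=cloud(d,K,Rc,t); m=(abs(P[...,0]-.575)<.12)&(abs(P[...,1]+.245)<.1)&(P[...,2]>.095)&(P[...,2]<.115)&(d>0); Q=P[m]; print(len(Q),np.percentile(Q,[2,50,98],axis=0).round(3))
E
python3 go.py .5747 -.2445 .1347 -40.6
```

```text
340 [[ 0.487 -0.327  0.095]
 [ 0.569 -0.249  0.101]
 [ 0.659 -0.156  0.108]]
t 25.225 pos [ 0.57445688 -0.24375622  0.17424576] F [ 0.11  0.34 -4.03] w 0.013718528237173889
lin [0.0007 0.0004 0.0395] ang [-0.0001  0.0002  0.0056]
joints [-0.14  0.41 -0.04 -0.   -1.12  1.01]
```

View pics/s5.png

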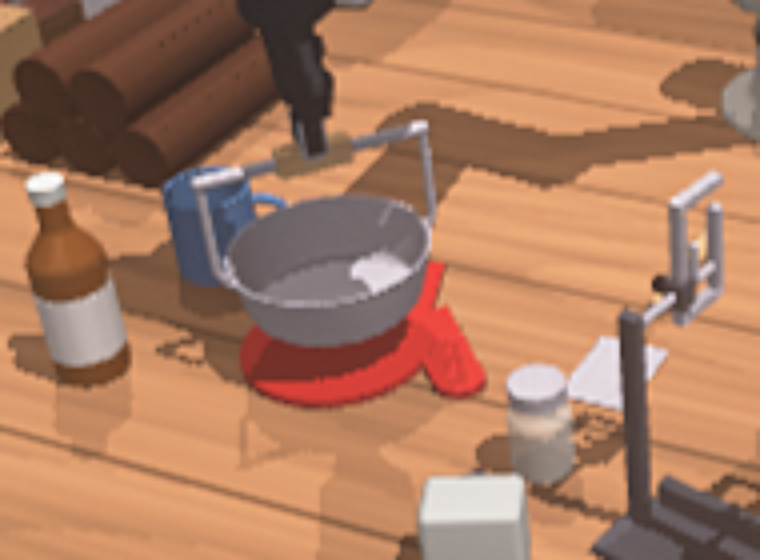

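The pan hangs level over the red palm (335,370), with the mug and bottle clear. I'll lower it.

Converted, 0.0345 m is 0.0575, 0.033 m is 0.055.

play_rows --motion '[{"linear": [0.0008,0.0005,0.0033],"angular": [0,0,0],"gripper": 1},{"linear": [0.0008,0.0005,0.01],"angular": [0,0,0],"gripper": 1},{"linear": [0.0008,0.0005,0.0175],"angular": [0,0,0],"gripper": 1},{"linear": [0.0008,0.0005,0.025],"angular": [0,0,0],"gripper": 1},{"linear": [0.0008,0.0005,0.0325],"angular": [0,0,0],"gripper": 1},{"linear": [0.0008,0.0005,0.04],"angular": [0,0,0],"gripper": 1},{"linear": [0.0008,0.0005,0.0467],"angular": [0,0,0],"gripper": 1},{"linear": [0.0008,0.0005,0.0517],"angular": [0,0,0],"gripper": 1},{"linear": [0.0008,0.0005,0.055],"angular": [0,0,0],"gripper": 1},{"linear": [0.0008,0.0005,0.0575],"angular": [0,0,0],"gripper": 1}]'

```text
time_s: 26.48
tcp_pos: [0.5748, -0.2446, 0.1397]
eef_rot: [0.0, 0.939, -0.344, 0.0]
force: [-0.3, -0.1, -4.6]
grip_width: 0.0141
grip_force: 117.8
```

Converted, 0.002 m is 0.0033, 0.001 m is 0.0017.

play_rows --motion '[{"linear": [0,0,0.0017],"angular": [0,0,0],"gripper": 1},{"linear": [0,0,0.0033],"angular": [0,0,0],"gripper": 1}]'

```text
time_s: 26.72
tcp_pos: [0.5748, -0.2446, 0.1378]
eef_rot: [0.0, 0.939, -0.344, 0.0]
force: [0.3, -0.2, -4.1]
grip_width: 0.0142
grip_force: 117.8
```

Converted, 0.0007 m is 0.0012.

play_rows --motion '[{"linear": [0,0,0.0012],"angular": [0,0,0],"gripper": 1}]'

```text
time_s: 26.85
tcp_pos: [0.5748, -0.2446, 0.137]
eef_rot: [0.0, 0.939, -0.344, 0.0]
force: [0.5, 0.5, -4.0]
grip_width: 0.0139
grip_force: 117.8
```

Converted, 0.0007 m is 0.0012.

play_rows --motion '[{"linear": [0,0,0.0012],"angular": [0,0,0],"gripper": 1}]'

```text
time_s: 26.98
tcp_pos: [0.5748, -0.2446, 0.1363]
eef_rot: [-0.0, 0.939, -0.344, 0.0]
force: [0.1, -0.0, -5.5]
grip_width: 0.0143
grip_force: 117.8
```

Converted, 0.0007 m is 0.0012.

play_rows --motion '[{"linear": [0,0,0.0012],"angular": [0,0,0],"gripper": 1}]'

```text
time_s: 27.1
tcp_pos: [0.5747, -0.2446, 0.1356]
eef_rot: [0.0, 0.939, -0.344, 0.0]
force: [0.3, 0.2, -5.7]
grip_width: 0.0139
grip_force: 117.8
```

play_rows --motion '[{"linear": [0,0,0.001],"angular": [0,0,0],"gripper": 1}]'

```text
time_s: 27.22
tcp_pos: [0.5747, -0.2446, 0.135]
eef_rot: [-0.0, 0.939, -0.344, 0.0]
force: [0.5, -0.4, -4.3]
grip_width: 0.0143
grip_force: 117.8
```

Converted, 0.0006 m is 0.001.

play_rows --motion '[{"linear": [0,0,0.001],"angular": [0,0,0],"gripper": 1}]'

```text
time_s: 27.35
tcp_pos: [0.5748, -0.2446, 0.1348]
eef_rot: [0.0, 0.939, -0.344, 0.0]
force: [-0.5, 0.7, -1.4]
grip_width: 0.014
grip_force: 118.2
```

Converted, 0.0006 m is 0.001.

play_rows --motion '[{"linear": [0,0,0.001],"angular": [0,0,0],"gripper": 1}]'

```text
time_s: 27.48
tcp_pos: [0.5748, -0.2447, 0.1348]
eef_rot: [0.0, 0.939, -0.344, 0.0]
force: [-2.4, 1.9, 2.0]
grip_width: 0.0138
grip_force: 118.6
```

The pan rests on the trivet with about 7 N. I'll release and then retreat straight up.

Converted, -0.0006 m is -0.001.

play_rows --motion '[{"linear": [0,0,-0.001],"angular": [0,0,0],"gripper": 1},{"linear": [0,0,-0.001],"angular": [0,0,0],"gripper": 0.4},{"linear": [0,0,-0.001],"angular": [0,0,0],"gripper": 0},{"linear": [0,0,-0.001],"angular": [0,0,0],"gripper": -0.5},{"linear": [0,0,-0.001],"angular": [0,0,0],"gripper": -1},{"linear": [0,0,-0.001],"angular": [0,0,0],"gripper": -1},{"linear": [0,0,-0.001],"angular": [0,0,0],"gripper": -1},{"linear": [0,0,-0.001],"angular": [0,0,0],"gripper": -1}]' --grip_force 20

```text
time_s: 28.48
tcp_pos: [0.5747, -0.2446, 0.1344]
eef_rot: [-0.0, 0.939, -0.344, -0.0]
force: [0.3, -0.4, 0.6]
grip_width: 0.0854
grip_force: 0.0
```

Converted, -0.13 m is -0.2167, -0.12 m is -0.2.

play_rows --motion '[{"linear": [0,0,-0.0083],"angular": [0,0,0],"gripper": -1},{"linear": [0,0,-0.025],"angular": [0,0,0],"gripper": -1},{"linear": [0,0,-0.05],"angular": [0,0,0],"gripper": -1},{"linear": [0,0,-0.0833],"angular": [0,0,0],"gripper": -1},{"linear": [0,0,-0.125],"angular": [0,0,0],"gripper": -1},{"linear": [0,0,-0.1667],"angular": [0,0,0],"gripper": -1},{"linear": [0,0,-0.2],"angular": [0,0,0],"gripper": -1},{"linear": [0,0,-0.2167],"angular": [0,0,0],"gripper": -1},{"linear": [0,0,-0.2167],"angular": [0,0,0],"gripper": -1}]'

```text
time_s: 29.6
tcp_pos: [0.575, -0.2446, 0.2655]
eef_rot: [-0.0, 0.939, -0.344, 0.001]
force: [-0.8, -1.0, -0.3]
grip_width: 0.0857
grip_force: 0.0
```

Run:
```python
from g import *
s=manip.state(); p,d=manip.grab_frame("wrist"); K,Rc,t=cam("wrist",s); print(s["time_s"],s["force"].round(2),s["grip_width"])
P=grip(p,d,K,Rc,t,zt=.167,c=(.5747,-.2446))
ps,_=manip.grab_frame("scene"); cv2.imwrite("pics/end.png",np.vstack([cv2.resize(p,(400,300)),cv2.resize(ps[150:290,110:300],(400,295))])[...,::-1])
```

```text
29.6 [-0.83 -1.   -0.28] 0.08566272599065436
grip px [281.0940919  200.59956236] [ 272  164   20   73 1371] z [0.16634094 0.16681742 0.16729388] rect(mm) ((574.00732421875, -245.21234130859375), (16.549875259399414, 62.891845703125), 49.23118209838867)
top face [ 0.57444768 -0.2448347 ] axis deg 140.01859823510378
```

View pics/end.png

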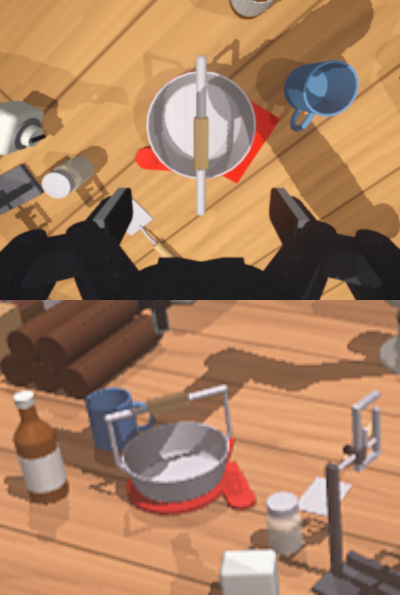

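The pan stands upright and centred on the palm, at (200,125) in the upper panel and (178,460) in the lower one. The grip sits at the expected height and the gripper is clear, so I'll hand in.

```bash
python3 -c "
from cell import manip
print(manip.hand_in())"
```

```text
the job is handed in; nothing more can be done
None
```

The pan is off the hook stand and standing upright, released, in the middle of the trivet's palm, and the job is handed in at about 30 s (verdict not shown); it did slip from my grip once, already clear of the stand, and fell about 0.1 m onto bare table, where I picked it up again.

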